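# Discard the used well plate over the edge into the waste bin

## Robot

A 6-joint arm with a two-finger parallel gripper is mounted at the origin on the work surface. World frame = base frame: x ahead of the robot, y to its left, z up, the work surface at z = 0. Lengths are in mm, angles in rad, forces in N, time in s.
With the tool pointing down it reaches from about 275 to 850 mm from the base axis. Payload 5.2 kg.
Tool frame: the origin (TCP) lies on the centre line of the jaws, within the pads' length; the fingertips stand 17 mm ahead of it and the grasp point (between the pads) lies 2 mm behind it; z points along the fingers, y is the direction in which the jaws open and shut (so a half turn about z gives the same grasp; the last joint's range is limited). The gripper opens to 85 mm and grips with 20 to 120 N. Pads are 22 mm wide; open, the fingers measure 114 mm over their backs; the gripper's body (76 mm by 85 mm) begins 54 mm behind the grasp point. The pads swing forward as they close: fully open they stand 13 mm farther back than shut.
Start: joints at [-1.349, 0.259, 1.535, -0, 1.348, -0.203], TCP at [226.697, -501.113, 248.31] pointing down, gripper open.
Joint ranges: [-3.14, 3.14], [-0.91, 2.08], [0.19, 2.58], [-1.22, 4.36], [0.22, 2.71], [-3.12, 3.12]. Speed limits (rad/s): [2.57, 2.57, 3.14, 3.14, 3.14, 3.14].

## Interface

Orientations are given as [roll, pitch, yaw] about the fixed x, y, z axes, in that order (R = Rz(yaw) Ry(pitch) Rx(roll)).
In Python, from cell import env gives the robot as it stands.
- The arm moves only by the tool apply_moves, never from a script. Its argument "rows" is a list of rows, each an object of numbers: "x", "y", "z": the shift along the tool's x, y, z in m; "roll": the turn about the tool's z in rad; "claw": the closure, from 0 (fully open) to 1 (shut). In form: [{"x": .., "y": .., "z": .., "roll": .., "claw": ..}, ...]. A call has 1 to 10 rows; each row is the pose to reach, as a shift and turn from the pose commanded when the call began, along the tool's axes at that moment; what a row does not reach only later rows make up. A row lasts 1/10 s, in which the tool goes at most 50 mm and 8.59 degrees, less where a joint would pass 70% of its speed; a pose out of reach is approached as far as the arm can. A call with a gripper value outside its range is refused whole. The fingers move at their own pace and stop on an object; the grip force is fixed at half the most. Time passes only in rows, so rows that repeat a pose let the fingers close. It gives the time, the measured TCP pose, the force and the opening at its end, in the units of the state.
- env.get_state(): the state, without advancing time (a new reading comes with each control period).
- env.camera(name): name is "scene" or "top"; returns a dict with "pixels" (400x640x3 uint8, blue, green, red), "depth" (400x640 float32, mm along the optical axis (not along the pixel's ray), 0 where there is no reading), "K" (3x3 intrinsics, pixels), "dist_coeffs" ([k1, k2, p1, p2, k3] as OpenCV has them; the pictures are not rectified), "extrinsics" (4x4, takes a point from camera to world coordinates). Camera axes: x right, y down, z forward; pixel columns grow to the right and rows downward; lengths in mm; the calibration is good to about 2 mm. A picture is of the moment at which its call begins.
- env.close_job(): hands the job in, once; it reports no verdict.
The state is a dict: "clock": time; "q": joint angles; "joint_velocities": joint speeds; "effort": joint torques, N m; "ee_pos": TCP position; "ee_rot": TCP orientation; "wrist_force": force on the tool from outside, world axes, zero at the start; "wrist_torque": the same for the moment, N m; "opening": finger opening in mm.
Only numpy, scipy, OpenCV 4.12 (cv2) and the standard library are available. Lean on these libraries where they do the work, as an engineer would, in place of code of your own. Each camera call takes 0.05 s, during which the arm holds its last target.

## Task

Clear the used, mat-sealed well plate out of the plate module: swing the orange gate arm fully open, draw the plate along its channel with light fingertip pressure on its blue mat until there is room behind it, then push it off the open edge so that it drops into the yellow waste bin below. There is still liquid under the mat, so while the plate lies in the channel press and push it only gently (never above 12 N) and do not lift it; leave the bin and everything else where they stand, and leave the gate open.

Things in the scene. Friction and masses are not known exactly. Their poses are not given: they have to be found in the camera images.
- module: Pale blue-grey instrument module, fixed, 140 mm high. Origin on the table, z up; x points outward across the open drop edge. Outline x -190 to +100 mm, y -120 to +120 mm. On its top lies a channel for the plate, open only at x = +100 mm. A vial rack stands on it behind the channel.
- channel_edge (a point): Middle of the channel floor at the drop edge (module x 100, y 0, z 140 mm); axes as the module's. Smooth metal floor (friction about 0.35) between aluminium walls 40 mm high (tops 180 mm above the table): side walls' inner faces at module y = +-65.5 mm, 20 mm thick, x -75 to +100; back wall's inner face at x = -75 mm, 25 mm thick.
- plate: Used well plate, white, 86 mm (its x) by 127 mm (its y) by 20 mm high, 0.17 to 0.36 kg, with a blue rubbery mat on top. Origin: centre of its underside; at the start its axes are the module's. It lies at the back of the channel, 1 to 4 mm off the back wall, with no room for a finger behind or beside it. In the channel the robot must not load it above 12 N.
- plate_top (a point): Middle of the white plate's top face, 20 mm above its underside, under the mat. The mat is 70 (x) by 110 (y) mm, friction about 0.9. How far it stands proud differs from plate to plate and is not measured: mat top 4 to 16 mm above this point, always below the wall tops. It is springy: about 1 mm per 8 N for about 5 mm, then hard.
- gate (a joint): Angle of the orange gate arm, rad: 0 = across the channel mouth (closed), growing to 1.9 (stop). Positive is counter-clockwise seen from above. It turns about an upright pivot at module x = 108, y = +88 mm and stays where it is left (friction 0.12 N m). Fully open means above 1.4; at 1.57 it points straight out along module +x and clears the plate.
- gate_knob (a point): Top of the upright orange pin on the gate arm: 14 mm diameter, top 208 mm and foot 158 mm above the table, 115 mm from the pivot axis. At joint 0 it is at module x 108, y -27 mm. The arm is 10 mm wide, 12 mm high (146 to 158 mm above the table), reaching 123 mm from the pivot.
- bin: Open yellow waste bin, 250 mm (its x) by 210 mm (its y) by 105 mm high, walls 5 mm, 1 kg, loose, standing on the table just in front of the module's drop edge. Origin at the centre of its underside; its x runs along the module's x.
- vial_rack: Grey rack with amber vials, 55 by 130 by 44 mm, loose, on the module behind the back wall, to be left alone. Origin: underside centre.
- bottle_a: Clear bottle with blue cap, 80 mm diameter, 190 mm high, to be left alone. Origin: underside centre.
- bottle_b: Amber bottle with white cap, 72 mm diameter, 160 mm high, to be left alone. Origin: underside centre.
- fresh_plates: Stack of three clean white plates, 86 by 127 by 59 mm, on the table, to be left alone. Origin: underside centre.
- tip_box: Pipette tip box with green lid, 82 by 122 by 72 mm, to be left alone. Origin: underside centre.
- beaker: Glass beaker, 70 mm diameter, 90 mm high, to be left alone. Origin: underside centre.

How it is judged:
By the outcome, as a careful person would: the job done as asked, in the order asked, and still so for the second after the job is handed in, with the robot touching nothing.
It also fails if it takes over 72 s, if anything falls off the work surface, if the arm or the gripper's body presses on something with over 40 N, if the wrist force passes 120 N, or if a joint passes its speed limit or range.

## Working session

There is one attempt and no reset: what is moved stays moved. The work goes in short steps, Python scripts to look and compute and a tool call to move; the robot and the scene stay as the last step left them, time stands still between calls to the robot, and variables do not carry over. Pictures are saved under pics/ and viewed, and the job is handed in when it is done.

Besides the shell and the picture viewer there is one more tool, called after "Emit:" as name([rows], argument=value, ...), one row to a line, values as JSON. apply_moves: Moves the arm, as the interface text tells. Its arguments: {"type":"object","properties":{"rows":{"type":"array","items":{"type":"object","properties":{"x":{"type":"number"},"y":{"type":"number"},"z":{"type":"number"},"roll":{"type":"number"},"claw":{"type":"number"}}}}},"required":["rows"]}

```bash
mkdir -p pics; ls; cat > h.py <<'E'
import numpy as np, cv2
from cell import env
def cam(n):
    c=env.camera(n); return {k:(np.array(v) if not isinstance(v,str) else v) for k,v in c.items()}
def save(c,f): cv2.imwrite('pics/'+f,c['pixels'])
def ray(c,uv):
    p=cv2.undistortPoints(np.array(uv,float).reshape(-1,1,2),c['K'],c['dist_coeffs']).reshape(-1,2)
    d=np.c_[p,np.ones(len(p))]@c['extrinsics'][:3,:3].T
    return c['extrinsics'][:3,3],d
def plane(c,uv,z):
    o,d=ray(c,uv); return o+d*((z-o[2])/d[:,2])[:,None]
def dep(c,uv):
    o,d=ray(c,uv); uv=np.array(uv).reshape(-1,2).astype(int)
    return o+d*c['depth'][uv[:,1],uv[:,0]][:,None]
def cloud(c):
    h,w=c['depth'].shape; u,v=np.meshgrid(np.arange(w),np.arange(h))
    o,d=ray(c,np.c_[u.ravel(),v.ravel()]); P=o+d*c['depth'].reshape(-1,1)
    return P.reshape(h,w,3)
E
python3 - <<'E'
from h import *
print(env.get_state())
for n in ['scene','top']:
    c=cam(n); save(c,n+'0.png'); print(n,c['K'],c['extrinsics'],c['dist_coeffs'],(c['depth']>0).mean())
    np.savez(n+'0.npz',**c)
E
```

```text
pics
{'clock': 0.0, 'q': array([-1.34879294e+00,  2.59373663e-01,  1.53609253e+00,  2.04134040e-05,
        1.34802729e+00, -2.02799474e-01]), 'joint_velocities': array([-4.08874705e-04,  8.28904150e-05,  1.47560515e-04, -7.80838581e-04,
       -3.11585672e-04,  5.20569750e-04]), 'effort': array([ 2.91685647e-03, -4.46020103e+01, -2.90571070e+01,  1.59144852e-04,
        1.17157816e-02, -2.39390801e-07]), 'ee_pos': array([ 226.59137151, -500.59758712,  247.45439155]), 'ee_rot': array([-3.13973479e+00, -4.02341603e-04,  4.24797954e-01]), 'wrist_force': array([-0.70904367, -0.2975127 , -0.3281035 ]), 'wrist_torque': array([ 0.03715159, -0.02363798, -0.04391372]), 'opening': 85.44021680799882}
scene [[382.73630576   0.         330.03353863]
 [  0.         382.73630576 204.08422867]
 [  0.           0.           1.        ]] [[-5.73448845e-01  6.97263309e-01 -4.30093361e-01  1.04293921e+03]
 [ 8.19240508e-01  4.88828117e-01 -2.99820049e-01  3.27275559e+02]
 [ 1.18820863e-03 -5.24281365e-01 -8.51544267e-01  1.06324913e+03]
 [ 0.00000000e+00  0.00000000e+00  0.00000000e+00  1.00000000e+00]] [0.02262026 0.         0.         0.         0.        ] 0.9958125
top [[447.04553159   0.         321.9255179 ]
 [  0.         447.04553159 193.03448614]
 [  0.           0.           1.        ]] [[-1.56462286e-02 -9.96530558e-01  8.17437670e-02  4.49293182e+02]
 [-9.99794444e-01  1.66468492e-02  1.15737447e-02 -1.08428610e+01]
 [-1.28943664e-02 -8.15458786e-02 -9.96586175e-01  1.45145980e+03]
 [ 0.00000000e+00  0.00000000e+00  0.00000000e+00  1.00000000e+00]] [-0.08653684  0.          0.          0.          0.        ] 0.99592578125
```

View pics/scene0.png

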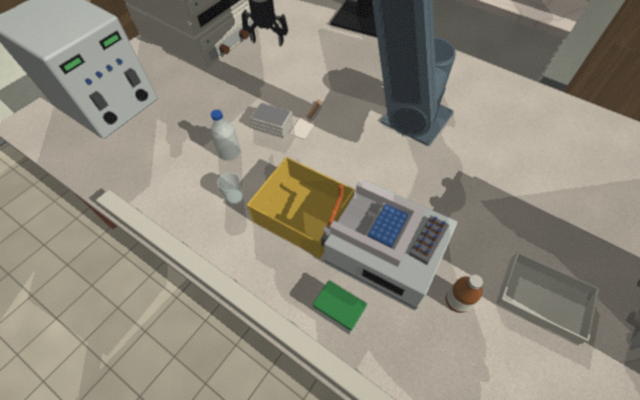

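View pics/top0.png

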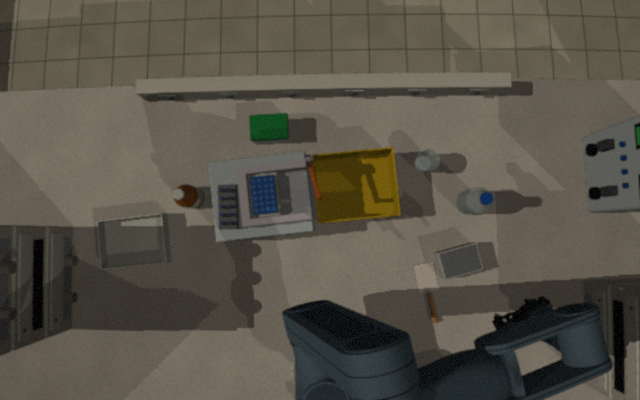

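The scene view shows the blue mat at about (388,224), the orange gate at (337,205), the bin at (300,205) and the rack at (430,237). In the top view the mat is at (263,193), the gate at (315,178) and the bin at (355,185). Module +x therefore points roughly along world -y. Next I'll measure positions from both views.

```bash
python3 - <<'E'
from h import *
for n in ['scene','top']:
    c=dict(np.load(n+'0.npz')); im=c['pixels']; P=cloud(c)
    hsv=cv2.cvtColor(im,cv2.COLOR_BGR2HSV)
    # module top area crop
    box=(slice(150,320),slice(230,470)) if n=='scene' else (slice(130,260),slice(190,420))
    M=np.zeros(im.shape[:2],bool); M[box]=True
    blue=M&(hsv[...,0]>100)&(hsv[...,0]<125)&(hsv[...,1]>110)
    org=M&(hsv[...,0]<14)&(hsv[...,1]>170)&(hsv[...,2]>100)
    yel=M&(hsv[...,0]>18)&(hsv[...,0]<32)&(hsv[...,1]>150)
    for nm,m in [('blue',blue),('org',org),('yel',yel)]:
        m=cv2.morphologyEx(m.astype(np.uint8),cv2.MORPH_CLOSE,np.ones((5,5)))
        k,l,s,ce=cv2.connectedComponentsWithStats(m); i=1+np.argmax(s[1:,4]); mm=l==i
        p=P[mm]; print(n,nm,s[i],'z pct',np.percentile(p[:,2],[2,10,50,75,90,98]).round(1),'ctr',p.mean(0).round(1))
        if nm=='blue':
            cnt=cv2.findContours(mm.astype(np.uint8),0,1)[0][0]; zz=np.percentile(p[:,2],50)
            q=plane(c,cnt.reshape(-1,2),zz)[:,:2].astype(np.float32); print(cv2.minAreaRect(q),zz)
        if nm=='yel':
            q=p[(p[:,2]>98)&(p[:,2]<112)][:,:2].astype(np.float32); print('bin rim',len(q),cv2.minAreaRect(q))
        if nm=='org':
            for lo,hi in [(140,165),(165,200),(200,215)]:
                t=p[(p[:,2]>lo)&(p[:,2]<hi)]; print(lo,hi,len(t),t.mean(0).round(1) if len(t) else '')
    # crop enlarged
    cv2.imwrite(f'pics/{n}0z.png',cv2.resize(im[box],None,fx=3.2,fy=3.2,interpolation=cv2.INTER_CUBIC))
    if 1:
        # wall tops / module top by height
        for lo,hi,nm in [(174,187,'wall'),(136,145,'top')]:
            m=M&(P[...,2]>lo)&(P[...,2]<hi)
            q=P[m]; print(n,nm,m.sum(),cv2.minAreaRect(q[:,:2].astype(np.float32)), np.median(q[:,2]))
E
```

```text
scene blue [369 205  39  41 923] z pct [168.3 169.6 171.6 172.7 173.6 174.9] ctr [559.8 176.4 176.4]
((556.1073608398438, 175.25689697265625), (109.74879455566406, 66.95858001708984), 5.670267105102539) 171.6214124635759
scene org [329 185  15  38 149] z pct [  3.2 153.4 157.6 178.5 204.3 208.3] ctr [574.2  24.2 165.9]
140 165 92 [587.8  28.5 156.5]
165 200 29 [550.7  19.  182.6]
200 215 19 [547.9  17.7 205.8]
scene yel [ 248  159  105   98 5461] z pct [1.000e-01 2.000e+00 1.160e+01 6.600e+01 9.390e+01 1.043e+02] ctr [ 582.6 -118.4   38.1]
bin rim 385 ((588.7095336914062, -94.53182983398438), (208.95858764648438, 251.81105041503906), 5.092196464538574)
scene wall 1825 ((555.8536987304688, 160.79336547851562), (173.2034149169922, 289.9524230957031), 5.83245325088501) 178.84162512567025
scene top 3826 ((550.1177978515625, 226.06112670898438), (239.9228057861328, 388.61920166015625), 5.886128902435303) 139.02013402937376
top blue [250 175  28  40 879] z pct [165.5 170.1 173.7 175.5 177.  179. ] ctr [552.6 172.2 176.4]
((553.0936889648438, 172.3780059814453), (108.25794982910156, 69.45426940917969), 5.5548810958862305) 173.69464845225912
top org [310 168  10  30  66] z pct [153.8 155.6 159.3 162.3 208.3 211.1] ctr [583.8  25.7 166.5]
140 165 54 [590.6  27.5 158.7]
165 200 2 [594.5  27.9 165.9]
200 215 10 [545.   15.2 209.3]
top yel [ 312  147   89   76 5586] z pct [-1.000e-01  2.500e+00  7.200e+00  1.090e+01  8.580e+01  1.081e+02] ctr [ 591.  -104.9   24. ]
bin rim 433 ((584.2783203125, -97.64860534667969), (210.43113708496094, 250.7956085205078), 5.014174461364746)
top wall 1919 ((554.6456298828125, 158.6028289794922), (171.93370056152344, 287.7633361816406), 5.2625041007995605) 180.00081165792767
top top 3675 ((551.9751586914062, 181.65975952148438), (238.797119140625, 303.2663269042969), 5.389925479888916) 140.92560127079832
```

```bash
python3 - <<'E'
from h import *
a=np.deg2rad(-84.5); ex=np.array([np.cos(a),np.sin(a)]); ey=np.array([-ex[1],ex[0]]); O=np.array([567,44.9])-100*ex
print('O',O)
for n in ['scene','top']:
    c=dict(np.load(n+'0.npz')); P=cloud(c)
    D=P[...,:2]-O; X=D@ex; Y=D@ey; Z=P[...,2]
    m=(Z>174)&(Z<186)
    for nm,s in [('+y wall',(Y>55)&(Y<100)&(X>-70)&(X<95)),('-y wall',(Y<-55)&(Y>-100)&(X>-70)&(X<95)),('back',(abs(Y)<55)&(X<-70)&(X>-110))]:
        t=m&s; print(n,nm,t.sum(),'X',np.percentile(X[t],[1,50,99]).round(1),'Y',np.percentile(Y[t],[1,5,50,95,99]).round(1),'z',np.median(Z[t]).round(1), 'slope',np.polyfit(X[t],Y[t],1)[0].round(4) if nm!='back' else np.polyfit(Y[t],X[t],1)[0].round(4))
    t=(Z>172)&(Z<187)&(abs(abs(Y)-75)<15); print(' wall front X', np.percentile(X[t&(X<110)],[95,99,99.8]).round(1))
    t=(Z>136)&(Z<145)&(abs(X)<300)&(abs(Y)<150); print(' module ext X',np.percentile(X[t],[.5,99.5]).round(1),'Y',np.percentile(Y[t],[.5,99.5]).round(1))
    t=(Z>155)&(Z<165)&(abs(Y)<66)&(X>-80)&(X<20); print(' plate top',t.sum(),'X',np.percentile(X[t],[1,99]).round(1))
    t=(Z>168)&(Z<177)&(abs(Y)<45)&(X>-55)&(X<-5); print(' mat z',np.median(Z[t]).round(1))
    t=(Z>136)&(Z<144)&(abs(Y)<50)&(X>25)&(X<90); print(' floor z',np.median(Z[t]).round(1), t.sum())
    t=(Z>60)&(Z<112)&(X>100)&(X<400)&(abs(Y)<130); t2=(Z>98)&(Z<112)&(X>100)&(X<400); print(' bin X',np.percentile(X[t2],[.5,99.5]).round(1),'Y',np.percentile(Y[t2],[.5,99.5]).round(1))
    t=(Z>195)&(Z<215)&(X>80)&(X<200)&(abs(Y)<100);print(' knob',np.c_[X[t],Y[t],Z[t]].mean(0).round(1),t.sum(), P[t].mean(0).round(1))
E
```

```text
O [557.41542475 144.43961984]
scene +y wall 488 X [-68.    9.4  93.4] Y [65.2 66.6 76.4 85.7 86.7] z 178.9 slope 0.0079
scene -y wall 419 X [-67.9   9.5  92.7] Y [-85.7 -84.5 -73.9 -64.7 -63.5] z 178.5 slope 0.0029
scene back 367 X [-101.   -88.9  -76.5] Y [-54.2 -48.7   2.5  50.1  53.7] z 179.0 slope -0.0036
 wall front X [86.9 96.  97.9]
 module ext X [-189.9   97.4] Y [-118.2  119.6]
 plate top 277 X [-74.3  11.7]
 mat z 171.7
 floor z 139.2 668
 bin X [107.  368.6] Y [-99.5 112.8]
 knob [125.2 -22.3 204.4] 29 [547.2  17.7 204.4]
top +y wall 400 X [-68.4  10.9  92.8] Y [62.7 63.5 72.8 82.  83.2] z 180.7 slope 0.0064
top -y wall 392 X [-67.9  12.5  93.1] Y [-87.3 -86.1 -76.8 -67.6 -56.5] z 181.0 slope -0.0233
top back 333 X [-98.  -84.7 -72.3] Y [-53.8 -49.6   0.6  49.1  53.7] z 180.7 slope 0.0053
 wall front X [89.9 98.1 99.5]
 module ext X [-187.4   99.5] Y [-119.9  116.4]
 plate top 366 X [-72.9  12.6]
 mat z 173.4
 floor z 141.0 603
 bin X [100.3 368.8] Y [-102.4  356.3]
 knob [128.  -26.9 208.6] 22 [542.9  14.4 208.6]
```

View pics/scene0z.png

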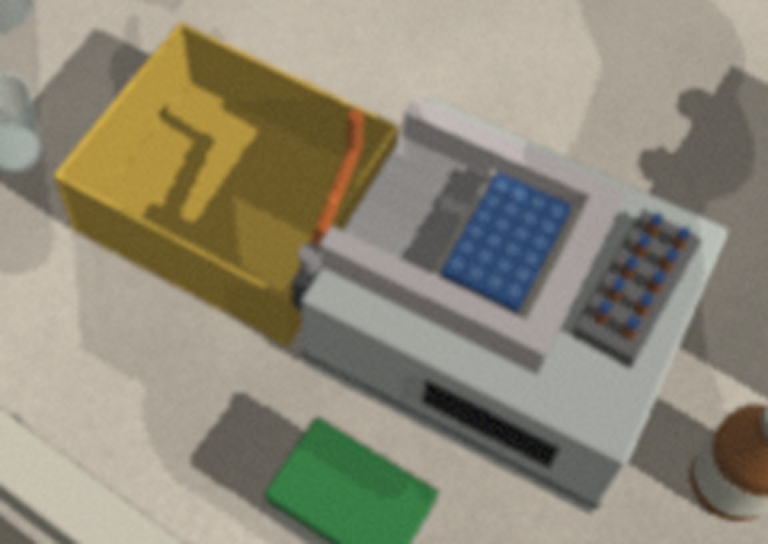

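View pics/top0z.png

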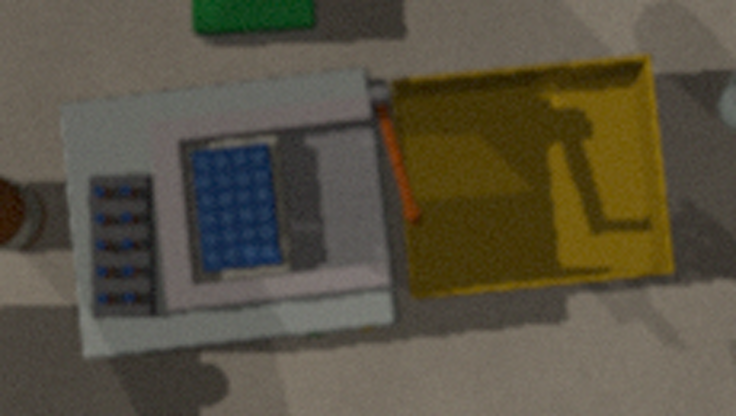

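Emit:
apply_moves([
  {"x": 0.02, "y": -0.014, "z": -0.03, "roll": -0.12, "claw": 1},
  {"x": 0.05, "y": -0.036, "z": -0.06, "roll": -0.25, "claw": 1},
  {"x": 0.09, "y": -0.065, "z": -0.08, "roll": -0.37, "claw": 1},
  {"x": 0.13, "y": -0.094, "z": -0.08, "roll": -0.5, "claw": 1},
  {"x": 0.17, "y": -0.122, "z": -0.08, "roll": -0.62, "claw": 1},
  {"x": 0.21, "y": -0.151, "z": -0.08, "roll": -0.75, "claw": 1},
  {"x": 0.25, "y": -0.18, "z": -0.08, "roll": -0.87, "claw": 1},
  {"x": 0.29, "y": -0.209, "z": -0.08, "roll": -1.0, "claw": 1},
  {"x": 0.33, "y": -0.238, "z": -0.08, "roll": -1.12, "claw": 1},
  {"x": 0.36, "y": -0.26, "z": -0.08, "roll": -1.245, "claw": 1},
])

```text
clock: 1.1
ee_pos: [448.2, -113.1, 328.2]
ee_rot: [3.142, -0.001, 1.676]
wrist_force: [0.1, -1.7, -0.1]
opening: 0.1
```

Emit:
apply_moves([
  {"x": 0.03, "y": 0.022, "z": 0, "claw": 1},
  {"x": 0.065, "y": 0.047, "z": 0, "claw": 1},
  {"x": 0.1, "y": 0.072, "z": 0, "claw": 1},
  {"x": 0.135, "y": 0.097, "z": 0.01, "claw": 1},
  {"x": 0.153, "y": 0.11, "z": 0.03, "claw": 1},
  {"x": 0.153, "y": 0.11, "z": 0.06, "claw": 1},
  {"x": 0.153, "y": 0.11, "z": 0.09, "claw": 1},
  {"x": 0.153, "y": 0.11, "z": 0.12, "claw": 1},
  {"x": 0.153, "y": 0.11, "z": 0.136, "claw": 1},
  {"x": 0.153, "y": 0.11, "z": 0.136, "claw": 1},
])

```text
validation failed for argument at $.ro...
```

```bash
python3 - <<'E'
from h import *
c=cam('scene'); np.savez('scene1.npz',**c)
cv2.imwrite('pics/s1.png',cv2.resize(c['pixels'][130:320,230:470],None,fx=3.2,fy=3.2,interpolation=cv2.INTER_CUBIC))
P=cloud(c); e=np.array(env.get_state()['ee_pos']); print(e)
r=np.linalg.norm(P[...,:2]-e[:2],axis=2)
m=(r<40)&(P[...,2]>150)&(P[...,2]<260)
for lo in range(150,260,10):
    t=m&(P[...,2]>=lo)&(P[...,2]<lo+10); 
    if t.sum(): q=P[t][:,:2]-e[:2]; print(lo,t.sum(),q.min(0).round(0),q.max(0).round(0))
E
```

```text
[ 449.89365048 -109.12082657  328.15691922]
```

View pics/s1.png

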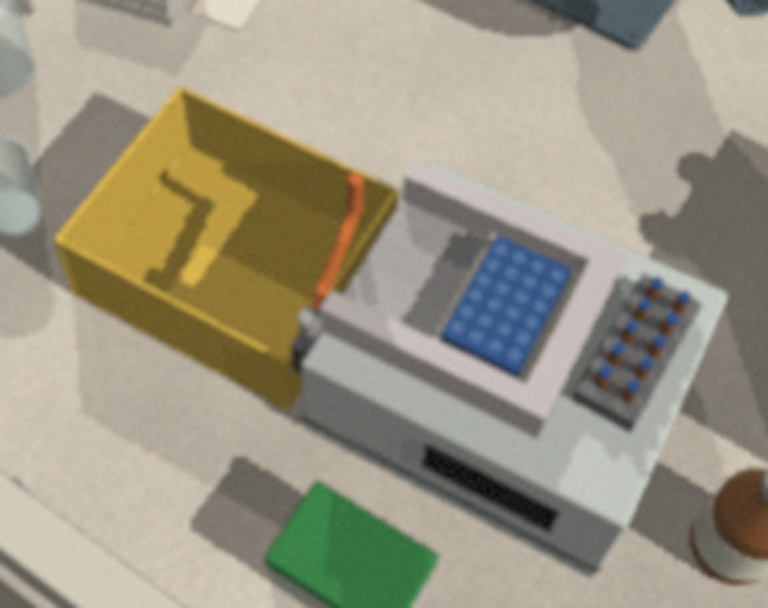

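The call was refused, probably because the rows left out `roll`. The view still shows the gate arm near (345,240) in the zoomed picture and the plate where it was. I'll check the settled pose and then retry with every field filled in.

```bash
python3 - <<'E'
from h import *
for i in range(3):
    cam('top'); s=env.get_state(); print(s['clock'],s['ee_pos'],s['ee_rot'],s['joint_velocities'].round(3))
E
```

```text
1.2 [ 448.75679991 -111.79009433  328.02461982] [ 3.14116354e+00 -1.90482299e-03  1.67849820e+00] [-0.078 -0.005  0.009 -0.05  -0.001  0.034]
1.25 [ 447.97289038 -113.79936343  327.97200901] [-3.14096604e+00 -4.99878969e-04  1.67412046e+00] [-0.062 -0.002  0.003 -0.022  0.     0.01 ]
1.3 [ 447.4934115  -115.14422438  327.95239148] [-3.14059449e+00  8.75801884e-06  1.67118620e+00] [-0.046 -0.002  0.    -0.005 -0.002  0.001]
```

Emit:
apply_moves([
  {"x": 0.03, "y": 0.022, "z": 0.0, "roll": 0.0, "claw": 1},
  {"x": 0.065, "y": 0.047, "z": 0.0, "roll": 0.0, "claw": 1},
  {"x": 0.1, "y": 0.072, "z": 0.0, "roll": 0.0, "claw": 1},
  {"x": 0.135, "y": 0.097, "z": 0.01, "roll": 0.0, "claw": 1},
  {"x": 0.153, "y": 0.11, "z": 0.03, "roll": 0.0, "claw": 1},
  {"x": 0.153, "y": 0.11, "z": 0.06, "roll": 0.0, "claw": 1},
  {"x": 0.153, "y": 0.11, "z": 0.09, "roll": 0.0, "claw": 1},
  {"x": 0.153, "y": 0.11, "z": 0.12, "roll": 0.0, "claw": 1},
  {"x": 0.153, "y": 0.11, "z": 0.136, "roll": 0.0, "claw": 1},
  {"x": 0.153, "y": 0.11, "z": 0.136, "roll": 0.0, "claw": 1},
])

```text
clock: 2.3
ee_pos: [540.0, 45.6, 189.4]
ee_rot: [-3.135, -0.001, 1.666]
wrist_force: [0.4, 0.3, 0.4]
opening: 0.3
```

```bash
python3 - <<'E'
from h import *
c=cam('scene'); np.savez('scene1.npz',**c)
cv2.imwrite('pics/s1b.png',cv2.resize(c['pixels'][130:320,230:470],None,fx=3.2,fy=3.2,interpolation=cv2.INTER_CUBIC))
s=env.get_state(); print(s['ee_pos'],s['wrist_force'])
P=cloud(c); e=np.array(s['ee_pos'])
ex=np.array([.0993,-.9951]);ey=np.array([.9951,.0993])
D=P[...,:2]-e[:2];X=D@ex;Y=D@ey
m=(np.hypot(X,Y)<45)
for lo in range(150,290,10):
    t=m&(P[...,2]>=lo)&(P[...,2]<lo+10)
    if t.sum(): print(lo,t.sum(),X[t].min().round(),X[t].max().round(),Y[t].min().round(),Y[t].max().round())
E
```

```text
[541.13332649  45.66359134 191.25425732] [-0.1618133  -1.24696118  0.23993658]
150 55 -22.0 33.0 -41.0 39.0
160 15 -20.0 30.0 -40.0 10.0
170 14 -19.0 -4.0 -43.0 7.0
180 15 -13.0 -6.0 -41.0 14.0
190 10 -13.0 32.0 -2.0 10.0
200 21 -13.0 35.0 -6.0 10.0
210 11 -15.0 -10.0 -14.0 26.0
220 33 -15.0 6.0 -31.0 37.0
230 15 -19.0 -5.0 -8.0 43.0
240 20 -19.0 -11.0 -12.0 41.0
250 15 -19.0 -6.0 -11.0 44.0
260 16 -21.0 8.0 6.0 44.0
270 41 -22.0 8.0 9.0 44.0
280 29 -13.0 9.0 26.0 43.0
```

View pics/s1b.png

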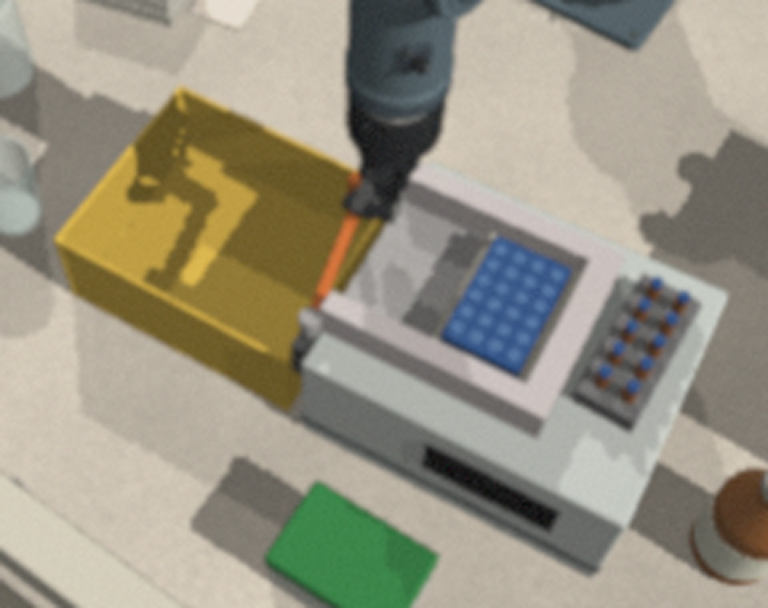

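The fingers, at about (365,200) in the zoom, sit inside the module just behind the knob at (355,180). I'll push it along the arc.

Emit:
apply_moves([
  {"x": -0.006, "y": 0.0, "z": 0.0, "roll": 0.0, "claw": 1},
  {"x": -0.012, "y": 0.0, "z": 0.0, "roll": 0.0, "claw": 1},
  {"x": -0.0186, "y": 0.0, "z": 0.0, "roll": 0.0, "claw": 1},
  {"x": -0.027, "y": 0.001, "z": 0.0, "roll": 0.0, "claw": 1},
  {"x": -0.0355, "y": 0.0023, "z": 0.0, "roll": 0.0, "claw": 1},
  {"x": -0.0437, "y": 0.0042, "z": 0.0, "roll": 0.0, "claw": 1},
  {"x": -0.0517, "y": 0.0068, "z": 0.0, "roll": 0.0, "claw": 1},
  {"x": -0.0596, "y": 0.01, "z": 0.0, "roll": 0.0, "claw": 1},
  {"x": -0.067, "y": 0.014, "z": 0.0, "roll": 0.0, "claw": 1},
  {"x": -0.067, "y": 0.014, "z": 0.0, "roll": 0.0, "claw": 1},
])

```text
clock: 3.35
ee_pos: [562.9, -19.3, 192.0]
ee_rot: [-3.141, 0.001, 1.669]
wrist_force: [0.0, -0.0, -0.2]
opening: -0.3
```

```bash
cat >> h.py <<'E'
EX=np.array([.0993,-.9951]);EY=np.array([.9951,.0993]);O=np.array([557.4,144.4])
def mod(p): d=np.asarray(p)[...,:2]-O; return np.stack([d@EX,d@EY],-1)
def snap(f,n='scene',y=(130,320),x=(230,470)):
    c=cam(n); cv2.imwrite('pics/'+f,cv2.resize(c['pixels'][y[0]:y[1],x[0]:x[1]],None,fx=3.2,fy=3.2,interpolation=cv2.INTER_CUBIC)); return c
def st():
    s=env.get_state(); print(s['clock'],'mod',mod(s['ee_pos']).round(1),'z',s['ee_pos'][2].round(2),'F',s['wrist_force'].round(2),'Fmod',(s['wrist_force'][:2]@EX).round(2),(s['wrist_force'][:2]@EY).round(2),'T',s['wrist_torque'].round(2))
E
python3 - <<'E'
from h import *
snap('s2.png'); st()
E
```

```text
3.4 mod [163.  -11.2] z 191.97 F [-0.26 -0.36  0.85] Fmod 0.34 -0.3 T [-0.   -0.   -0.03]
```

View pics/s2.png

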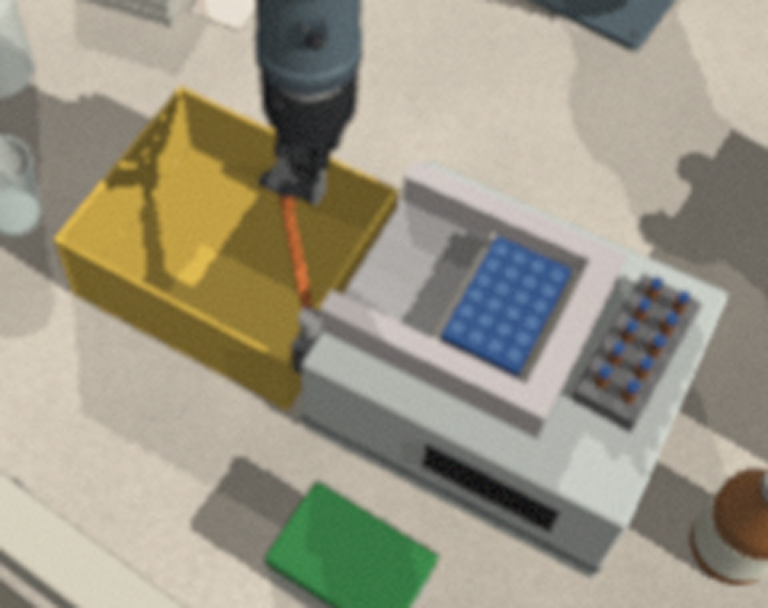

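The arm is turning with the fingers: its tip is at (290,200) in the zoom. I'll continue.

Emit:
apply_moves([
  {"x": -0.0075, "y": 0.0042, "z": 0.0, "roll": 0.0, "claw": 1},
  {"x": -0.0144, "y": 0.009, "z": 0.0, "roll": 0.0, "claw": 1},
  {"x": -0.021, "y": 0.0144, "z": 0.0, "roll": 0.0, "claw": 1},
  {"x": -0.027, "y": 0.0203, "z": 0.0, "roll": 0.0, "claw": 1},
  {"x": -0.0327, "y": 0.0266, "z": 0.0, "roll": 0.0, "claw": 1},
  {"x": -0.038, "y": 0.0333, "z": 0.0, "roll": 0.0, "claw": 1},
  {"x": -0.0426, "y": 0.0403, "z": 0.0, "roll": 0.0, "claw": 1},
  {"x": -0.0467, "y": 0.0477, "z": 0.0, "roll": 0.0, "claw": 1},
  {"x": -0.0503, "y": 0.0554, "z": 0.0, "roll": 0.0, "claw": 1},
  {"x": -0.053, "y": 0.063, "z": 0.0, "roll": 0.0, "claw": 1},
])

```text
clock: 4.4
ee_pos: [631.2, -58.3, 192.1]
ee_rot: [3.14, -0.01, 1.672]
wrist_force: [1.4, 23.4, 3.3]
opening: -0.0
```

Emit:
apply_moves([
  {"x": -0.002, "y": 0.007, "z": 0.0, "roll": 0.0, "claw": 1},
  {"x": -0.004, "y": 0.014, "z": 0.0, "roll": 0.0, "claw": 1},
  {"x": -0.005, "y": 0.02, "z": 0.0, "roll": 0.0, "claw": 1},
  {"x": -0.0055, "y": 0.025, "z": 0.0, "roll": 0.0, "claw": 1},
  {"x": -0.0055, "y": 0.028, "z": 0.0, "roll": 0.0, "claw": 1},
  {"x": -0.0055, "y": 0.028, "z": 0.0, "roll": 0.0, "claw": 1},
])

```text
clock: 5.0
ee_pos: [658.0, -57.6, 191.9]
ee_rot: [-3.14, -0.015, 1.675]
wrist_force: [-4.0, 28.6, 5.2]
opening: -0.0
```

```bash
python3 - <<'E'
from h import *
c=snap('s3.png'); st()
im=c['pixels'];hsv=cv2.cvtColor(im,cv2.COLOR_BGR2HSV);P=cloud(c)
m=(hsv[...,0]<14)&(hsv[...,1]>170)&(hsv[...,2]>90); m[:150]=0;m[300:]=0;m[:,:230]=0;m[:,400:]=0
t=m&(P[...,2]>145)&(P[...,2]<165); q=mod(P[t]); print(len(q),q.min(0),q.max(0),np.polyfit(q[:,0],q[:,1],1))
E
```

```text
5.05 mod [211.  80.] z 191.95 F [-3.15 28.69  4.25] Fmod -28.86 -0.29 T [4.33 0.45 0.42]
123 [121.28675752  86.73856895] [221.54175897 106.02863755] [ 0.10059085 78.40770939]
```

View pics/s3.png

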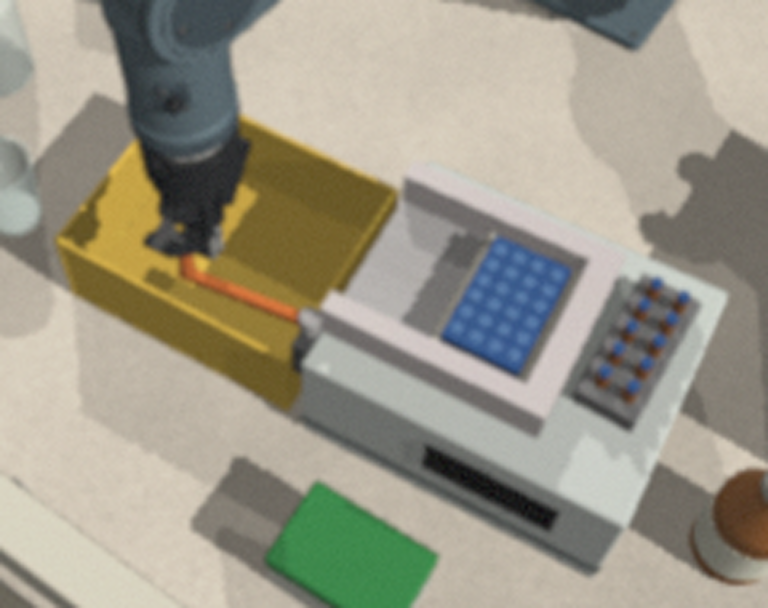

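The gate now measures about 1.67 rad, with its tip at (190,265). The fingers are wedged radially on the knob at about 29 N, so I'll back off towards -x and -y and then rise.

Emit:
apply_moves([
  {"x": 0.01, "y": -0.003, "z": 0.0, "roll": 0.0, "claw": 1},
  {"x": 0.02, "y": -0.01, "z": 0.0, "roll": 0.0, "claw": 1},
  {"x": 0.03, "y": -0.025, "z": 0.0, "roll": 0.0, "claw": 1},
  {"x": 0.045, "y": -0.04, "z": 0.0, "roll": 0.0, "claw": 1},
  {"x": 0.06, "y": -0.05, "z": -0.02, "roll": 0.0, "claw": 1},
  {"x": 0.085, "y": -0.058, "z": -0.04, "roll": 0.0, "claw": 1},
  {"x": 0.12, "y": -0.066, "z": -0.05, "roll": 0.0, "claw": 1},
  {"x": 0.16, "y": -0.074, "z": -0.05, "roll": 0.0, "claw": 1},
  {"x": 0.2, "y": -0.08, "z": -0.05, "roll": 0.0, "claw": 1},
  {"x": 0.235, "y": -0.08, "z": -0.05, "roll": 0.0, "claw": 1},
])

```text
clock: 6.05
ee_pos: [555.1, 159.4, 242.9]
ee_rot: [3.141, 0.001, 1.669]
wrist_force: [0.8, -1.1, 0.2]
opening: 0.4
```

```bash
python3 - <<'E'
from h import *
c=snap('s4.png'); st()
im=c['pixels'];hsv=cv2.cvtColor(im,cv2.COLOR_BGR2HSV);P=cloud(c)
m=(hsv[...,0]<14)&(hsv[...,1]>170)&(hsv[...,2]>90); m[:150]=0;m[300:]=0;m[:,:230]=0;m[:,400:]=0
t=m&(P[...,2]>145)&(P[...,2]<165); q=mod(P[t]); print(len(q),q.min(0),q.max(0),np.polyfit(q[:,0],q[:,1],1))
t=(hsv[...,0]>18)&(hsv[...,0]<32)&(hsv[...,1]>150)&(P[...,2]>98)&(P[...,2]<112); t[:150]=0; q=P[t][:,:2].astype(np.float32); print('bin',len(q),cv2.minAreaRect(q))
E
```

```text
6.1 mod [-20.2  -0.9] z 242.85 F [-0.2   3.82  0.5 ] Fmod -3.82 0.18 T [0.07 0.02 0.04]
127 [121.68188827  85.6619378 ] [221.30156891 106.62440236] [ 0.09799629 78.91037541]
bin 377 ((589.4034423828125, -93.63081359863281), (210.29348754882812, 250.51226806640625), 4.6476664543151855)
```

View pics/s4.png

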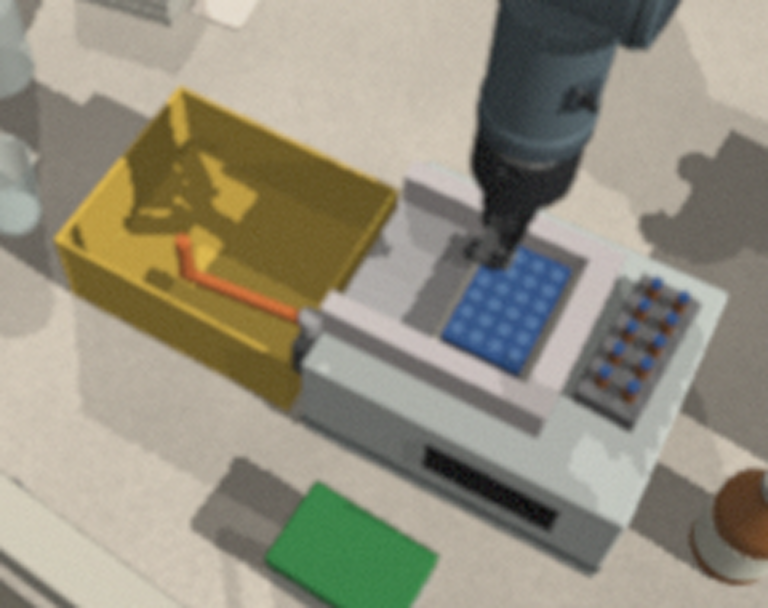

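The gate stays open, with its slope unchanged, and the bin's rim fit is the same as before. Next I'll go over the plate centre and feel for the mat top in small steps. It should meet the tips at TCP z of about 189.5.

Emit:
apply_moves([
  {"x": 0.008, "y": 0.0, "z": 0.0, "roll": 0.0, "claw": 1},
  {"x": 0.016, "y": 0.0, "z": 0.01, "roll": 0.0, "claw": 1},
  {"x": 0.016, "y": 0.0, "z": 0.025, "roll": 0.0, "claw": 1},
  {"x": 0.016, "y": 0.0, "z": 0.035, "roll": 0.0, "claw": 1},
  {"x": 0.016, "y": 0.0, "z": 0.042, "roll": 0.0, "claw": 1},
  {"x": 0.016, "y": 0.0, "z": 0.045, "roll": 0.0, "claw": 1},
  {"x": 0.016, "y": 0.0, "z": 0.046, "roll": 0.0, "claw": 1},
  {"x": 0.016, "y": 0.0, "z": 0.046, "roll": 0.0, "claw": 1},
  {"x": 0.016, "y": 0.0, "z": 0.046, "roll": 0.0, "claw": 1},
  {"x": 0.016, "y": 0.0, "z": 0.046, "roll": 0.0, "claw": 1},
])

```text
clock: 7.1
ee_pos: [554.6, 174.6, 196.8]
ee_rot: [3.141, -0.0, 1.67]
wrist_force: [-0.1, -0.1, -0.5]
opening: -0.0
```

```bash
python3 - <<'E'
from h import *
snap('s5.png')
for i in range(4): st(); env.camera('top')
E
```

```text
7.15 mod [-30.4   0.2] z 196.78 F [-0.53 -0.35 -0.07] Fmod 0.29 -0.56 T [ 0.04 -0.01 -0.03]
7.2 mod [-30.4   0.1] z 196.71 F [-0.98 -0.29  0.8 ] Fmod 0.19 -1.0 T [-0.03 -0.01 -0.  ]
7.25 mod [-30.5   0.1] z 196.6 F [-0.28 -0.53  0.36] Fmod 0.5 -0.33 T [ 0.03 -0.02 -0.02]
7.3 mod [-30.4   0. ] z 196.51 F [-0.37 -0.46 -0.37] Fmod 0.43 -0.41 T [-0.01 -0.   -0.01]
```

View pics/s5.png

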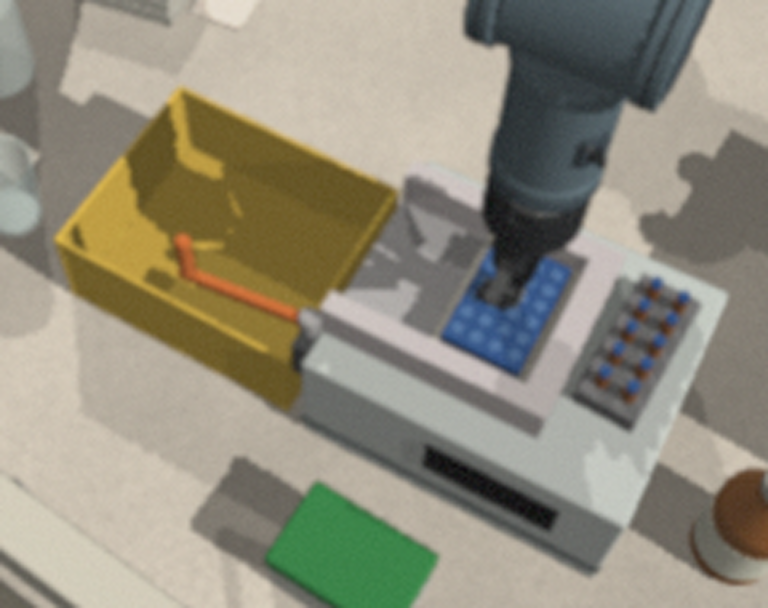

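The fingers are over the mat centre, at (500,285) in the zoom, with no contact yet. I'll keep descending slowly.

Emit:
apply_moves([
  {"x": 0.0, "y": 0.0, "z": 0.001, "roll": 0.0, "claw": 1},
  {"x": 0.0, "y": 0.0, "z": 0.002, "roll": 0.0, "claw": 1},
  {"x": 0.0, "y": 0.0, "z": 0.003, "roll": 0.0, "claw": 1},
  {"x": 0.0, "y": 0.0, "z": 0.004, "roll": 0.0, "claw": 1},
  {"x": 0.0, "y": 0.0, "z": 0.004, "roll": 0.0, "claw": 1},
])

```text
clock: 7.85
ee_pos: [554.2, 174.6, 192.0]
ee_rot: [-3.141, -0.0, 1.67]
wrist_force: [-0.3, -0.2, -0.3]
opening: -0.1
```

Emit:
apply_moves([
  {"x": 0.0, "y": 0.0, "z": 0.0005, "roll": 0.0, "claw": 1},
  {"x": 0.0, "y": 0.0, "z": 0.001, "roll": 0.0, "claw": 1},
  {"x": 0.0, "y": 0.0, "z": 0.001, "roll": 0.0, "claw": 1},
])

```text
clock: 8.15
ee_pos: [554.3, 174.6, 191.2]
ee_rot: [-3.141, 0.0, 1.67]
wrist_force: [-0.4, -0.7, 0.9]
opening: -0.1
```

Emit:
apply_moves([
  {"x": 0.0, "y": 0.0, "z": 0.0005, "roll": 0.0, "claw": 1},
  {"x": 0.0, "y": 0.0, "z": 0.001, "roll": 0.0, "claw": 1},
  {"x": 0.0, "y": 0.0, "z": 0.001, "roll": 0.0, "claw": 1},
])

```text
clock: 8.45
ee_pos: [554.3, 174.6, 190.2]
ee_rot: [-3.141, -0.0, 1.67]
wrist_force: [0.3, 0.1, 0.4]
opening: 0.4
```

Emit:
apply_moves([
  {"x": 0.0, "y": 0.0, "z": 0.0003, "roll": 0.0, "claw": 1},
  {"x": 0.0, "y": 0.0, "z": 0.0006, "roll": 0.0, "claw": 1},
  {"x": 0.0, "y": 0.0, "z": 0.0006, "roll": 0.0, "claw": 1},
])

```text
clock: 8.75
ee_pos: [554.4, 174.6, 189.7]
ee_rot: [3.142, 0.0, 1.67]
wrist_force: [-0.4, -0.4, 0.9]
opening: 0.3
```

Emit:
apply_moves([
  {"x": 0.0, "y": 0.0, "z": 0.0003, "roll": 0.0, "claw": 1},
  {"x": 0.0, "y": 0.0, "z": 0.0005, "roll": 0.0, "claw": 1},
  {"x": 0.0, "y": 0.0, "z": 0.0005, "roll": 0.0, "claw": 1},
])

```text
clock: 9.05
ee_pos: [554.4, 174.6, 189.5]
ee_rot: [3.141, -0.0, 1.67]
wrist_force: [-0.9, -0.4, 2.7]
opening: -0.1
```

```bash
python3 - <<'E'
from h import *
for i in range(3): env.camera('top');st()
E
```

```text
9.1 mod [-30.4   0. ] z 189.47 F [-0.86 -0.24  3.25] Fmod 0.15 -0.88 T [-0.01  0.14  0.01]
9.15 mod [-30.4  -0. ] z 189.42 F [0.59 0.05 2.16] Fmod 0.0 0.59 T [-0.05  0.22 -0.02]
9.2 mod [-30.4   0. ] z 189.42 F [-0.76 -0.33  3.11] Fmod 0.25 -0.78 T [-0.05  0.16  0.04]
```

Contact is at TCP z of about 189.8, so the mat top is near 172.5 as predicted. The press is about 2.8 N, and I want about 5 N.

Emit:
apply_moves([
  {"x": 0.0, "y": 0.0, "z": 0.0002, "roll": 0.0, "claw": 1},
  {"x": 0.0, "y": 0.0, "z": 0.0004, "roll": 0.0, "claw": 1},
  {"x": 0.0, "y": 0.0, "z": 0.0004, "roll": 0.0, "claw": 1},
])

```text
clock: 9.5
ee_pos: [554.4, 174.6, 189.1]
ee_rot: [3.141, 0.0, 1.67]
wrist_force: [-0.9, -0.4, 5.1]
opening: 0.2
```

```bash
python3 - <<'E'
from h import *
for i in range(4): env.camera('top');st()
E
```

```text
9.55 mod [-30.4   0. ] z 189.11 F [-1.89 -0.32  5.92] Fmod 0.13 -1.91 T [-0.05  0.24  0.02]
9.6 mod [-30.4   0. ] z 189.11 F [-1.72 -0.19  4.97] Fmod 0.01 -1.73 T [-0.06  0.28 -0.06]
9.65 mod [-30.4  -0. ] z 189.09 F [-1.03 -0.65  4.99] Fmod 0.55 -1.09 T [-0.08  0.31 -0.03]
9.7 mod [-30.4   0. ] z 189.09 F [-1.19 -0.34  5.37] Fmod 0.22 -1.22 T [-0.06  0.29 -0.04]
```

Emit:
apply_moves([
  {"x": -0.0005, "y": 0.0, "z": 0.0, "roll": 0.0, "claw": 1},
  {"x": -0.001, "y": 0.0, "z": 0.0, "roll": 0.0, "claw": 1},
  {"x": -0.002, "y": 0.0, "z": 0.0, "roll": 0.0, "claw": 1},
  {"x": -0.003, "y": 0.0, "z": 0.0, "roll": 0.0, "claw": 1},
  {"x": -0.0045, "y": 0.0, "z": 0.0, "roll": 0.0, "claw": 1},
  {"x": -0.006, "y": 0.0, "z": 0.0, "roll": 0.0, "claw": 1},
  {"x": -0.0075, "y": 0.0, "z": 0.0, "roll": 0.0, "claw": 1},
  {"x": -0.009, "y": 0.0, "z": 0.0, "roll": 0.0, "claw": 1},
  {"x": -0.01, "y": 0.0, "z": 0.0, "roll": 0.0, "claw": 1},
])

```text
clock: 10.6
ee_pos: [555.7, 164.8, 189.1]
ee_rot: [3.141, -0.0, 1.67]
wrist_force: [-0.1, 2.7, 5.0]
opening: -0.2
```

```bash
cat >> h.py <<'E'
def plate(c,n):
    # mat extent in the module frame, z plane 172.5
    im=c['pixels'];hsv=cv2.cvtColor(im,cv2.COLOR_BGR2HSV)
    m=(hsv[...,0]>100)&(hsv[...,0]<125)&(hsv[...,1]>110)
    b=np.zeros(m.shape,bool); b[(slice(170,280),slice(290,412)) if n=='scene' else (slice(150,235),slice(242,400))]=1
    m=cv2.morphologyEx((m&b).astype(np.uint8),cv2.MORPH_OPEN,np.ones((2,2)))
    v,u=np.nonzero(m); q=mod(plane(c,np.c_[u,v],172.5)); print(n,'mat',len(q),'X',np.percentile(q[:,0],[1,99]).round(1),'Y',np.percentile(q[:,1],[1,99]).round(1))
E
python3 - <<'E'
from h import *
st()
plate(dict(np.load('scene0.npz')),'scene')
c=snap('s6.png');plate(c,'scene'); st()
E
```

```text
10.6 mod [-20.5   0.4] z 189.09 F [-0.11  2.69  5.03] Fmod -2.68 0.15 T [0.54 0.07 0.01]
scene mat 923 X [-67.1  -1.8] Y [-49.8  57. ]
scene mat 618 X [-58.1   7.5] Y [-48.1  58. ]
10.65 mod [-20.3   0.3] z 189.08 F [-0.65  2.83  5.15] Fmod -2.89 -0.37 T [0.43 0.   0.07]
```

View pics/s6.png

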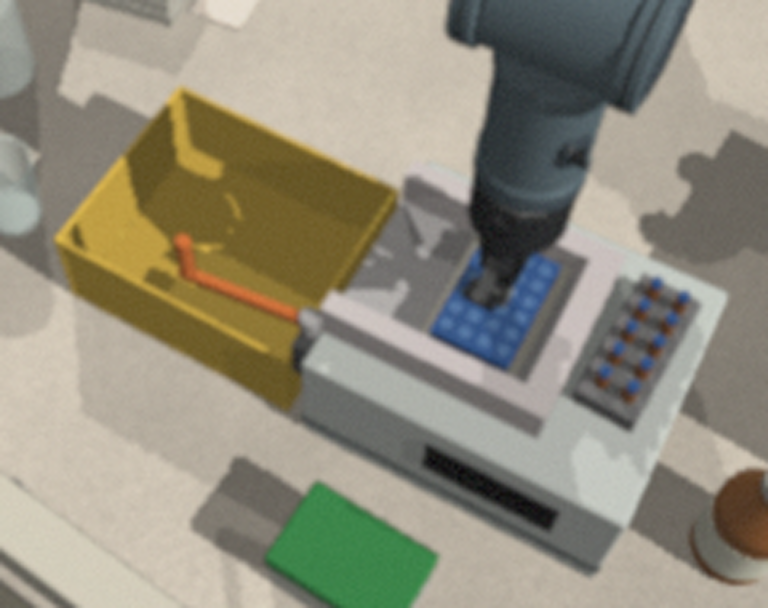

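The plate follows: the mat moved 9 mm for a 10 mm stroke, with a 5 N press and 2.8 N of drag. I'll keep drawing it.

Emit:
apply_moves([
  {"x": -0.001, "y": 0.0, "z": 0.0, "roll": 0.0, "claw": 1},
  {"x": -0.003, "y": 0.0, "z": 0.0, "roll": 0.0, "claw": 1},
  {"x": -0.005, "y": 0.0, "z": 0.0, "roll": 0.0, "claw": 1},
  {"x": -0.0075, "y": 0.0, "z": 0.0, "roll": 0.0, "claw": 1},
  {"x": -0.01, "y": 0.0, "z": 0.0, "roll": 0.0, "claw": 1},
  {"x": -0.0125, "y": 0.0, "z": 0.0, "roll": 0.0, "claw": 1},
  {"x": -0.015, "y": 0.0, "z": 0.0, "roll": 0.0, "claw": 1},
  {"x": -0.0175, "y": 0.0, "z": 0.0, "roll": 0.0, "claw": 1},
  {"x": -0.019, "y": 0.0, "z": 0.0, "roll": 0.0, "claw": 1},
  {"x": -0.02, "y": 0.0, "z": 0.0, "roll": 0.0, "claw": 1},
])

```text
clock: 11.65
ee_pos: [557.7, 144.8, 189.1]
ee_rot: [3.141, -0.0, 1.67]
wrist_force: [0.4, 3.1, 5.3]
opening: 0.2
```

```bash
python3 - <<'E'
from h import *
st();env.camera('top');st()
E
```

```text
11.65 mod [-0.4  0.3] z 189.07 F [0.39 3.14 5.34] Fmod -3.08 0.7 T [0.52 0.03 0.03]
11.7 mod [-0.3  0.3] z 189.09 F [0.06 1.99 5.51] Fmod -1.97 0.25 T [0.42 0.01 0.04]
```

Emit:
apply_moves([
  {"x": -0.001, "y": 0.0, "z": 0.0, "roll": 0.0, "claw": 1},
  {"x": -0.003, "y": 0.0, "z": 0.0, "roll": 0.0, "claw": 1},
  {"x": -0.005, "y": 0.0, "z": 0.0, "roll": 0.0, "claw": 1},
  {"x": -0.0075, "y": 0.0, "z": 0.0, "roll": 0.0, "claw": 1},
  {"x": -0.01, "y": 0.0, "z": 0.0, "roll": 0.0, "claw": 1},
  {"x": -0.0125, "y": 0.0, "z": 0.0, "roll": 0.0, "claw": 1},
  {"x": -0.015, "y": 0.0, "z": 0.0, "roll": 0.0, "claw": 1},
  {"x": -0.0175, "y": 0.0, "z": 0.0, "roll": 0.0, "claw": 1},
  {"x": -0.019, "y": 0.0, "z": 0.0, "roll": 0.0, "claw": 1},
  {"x": -0.02, "y": 0.0, "z": 0.0, "roll": 0.0, "claw": 1},
])

```text
clock: 12.7
ee_pos: [559.6, 124.9, 189.1]
ee_rot: [3.141, -0.0, 1.67]
wrist_force: [0.3, 3.1, 4.6]
opening: -0.1
```

```bash
python3 - <<'E'
from h import *
st();c=snap('s7.png');plate(c,'scene');st()
E
```

```text
12.7 mod [19.6  0.3] z 189.08 F [0.3  3.11 4.64] Fmod -3.06 0.61 T [0.5  0.03 0.01]
scene mat 567 X [-17.2  47.1] Y [-48.3  57.7]
12.75 mod [19.7  0.3] z 189.06 F [0.8  3.33 4.79] Fmod -3.23 1.12 T [ 0.44  0.08 -0.02]
```

View pics/s7.png

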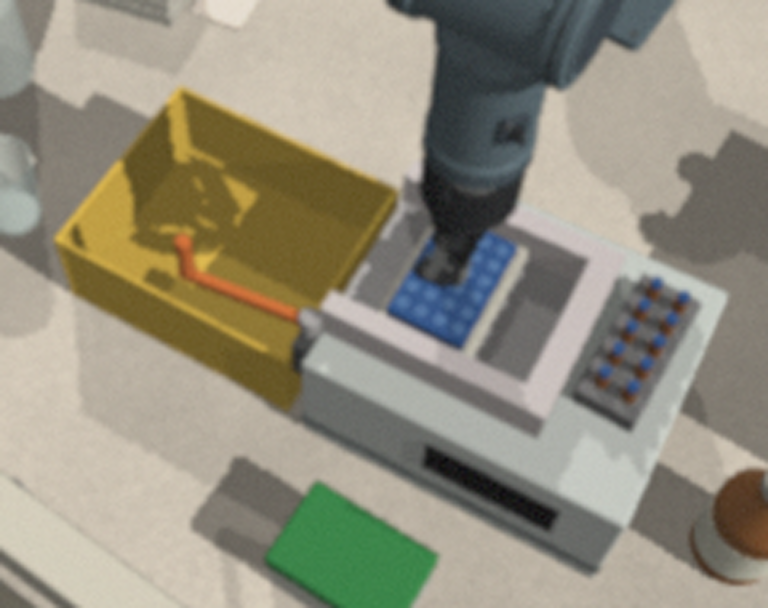

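The plate has been drawn 50 mm: the mat spans X -17 to 47 and a gap of about 50 mm has opened behind it. Its white back edge is at (510,310) in the zoom. I'll lift straight up, go behind it and descend to mid-plate height.

Emit:
apply_moves([
  {"x": 0.0, "y": 0.0, "z": -0.002, "roll": 0.0, "claw": 1},
  {"x": 0.0, "y": 0.0, "z": -0.01, "roll": 0.0, "claw": 1},
  {"x": 0.0, "y": 0.0, "z": -0.025, "roll": 0.0, "claw": 1},
  {"x": 0.01, "y": 0.0, "z": -0.04, "roll": 0.0, "claw": 1},
  {"x": 0.03, "y": 0.0, "z": -0.04, "roll": 0.0, "claw": 1},
  {"x": 0.05, "y": 0.0, "z": -0.04, "roll": 0.0, "claw": 1},
  {"x": 0.064, "y": 0.0, "z": -0.04, "roll": 0.0, "claw": 1},
  {"x": 0.069, "y": 0.0, "z": -0.04, "roll": 0.0, "claw": 1},
  {"x": 0.069, "y": 0.0, "z": -0.04, "roll": 0.0, "claw": 1},
  {"x": 0.069, "y": 0.0, "z": -0.04, "roll": 0.0, "claw": 1},
])

```text
clock: 13.75
ee_pos: [552.5, 193.0, 228.6]
ee_rot: [-3.141, 0.001, 1.67]
wrist_force: [-0.3, 0.2, 0.0]
opening: 0.1
```

```bash
python3 - <<'E'
from h import *
c=snap('s8.png');plate(c,'scene');st()
P=cloud(c);q=mod(P);Z=P[...,2]
for y in (-45,45):
  t=(abs(q[...,1]-y)<12)&(Z>135)&(Z<190)&(q[...,0]>-110)&(q[...,0]<110)
  o=np.argsort(q[t][:,0]); print([tuple(a) for a in np.c_[q[t][o][:,0],Z[t][o]].round(0).astype(int)][::4])
t=cam('top');plate(t,'top')
E
```

```text
scene mat 870 X [-17.1  47.1] Y [-49.3  57.4]
13.8 mod [-48.7   0. ] z 228.66 F [-0.5  -1.09  0.59] Fmod 1.04 -0.61 T [ 0.03  0.04 -0.02]
[(np.int64(-109), np.int64(141)), (np.int64(-108), np.int64(138)), (np.int64(-107), np.int64(140)), (np.int64(-105), np.int64(137)), (np.int64(-104), np.int64(136)), (np.int64(-102), np.int64(143)), (np.int64(-101), np.int64(153)), (np.int64(-101), np.int64(180)), (np.int64(-100), np.int64(179)), (np.int64(-99), np.int64(179)), (np.int64(-97), np.int64(178)), (np.int64(-96), np.int64(178)), (np.int64(-94), np.int64(180)), (np.int64(-93), np.int64(182)), (np.int64(-92), np.int64(180)), (np.int64(-90), np.int64(178)), (np.int64(-88), np.int64(179)), (np.int64(-87), np.int64(180)), (np.int64(-86), np.int64(178)), (np.int64(-85), np.int64(175)), (np.int64(-84), np.int64(179)), (np.int64(-82), np.int64(180)), (np.int64(-80), np.int64(180)), (np.int64(-79), np.int64(179)), (np.int64(-78), np.int64(181)), (np.int64(-77), np.int64(179)), (np.int64(-73), np.int64(141)), (np.int64(-72), np.int64(139)), (np.int64(-70), np.int64(138)), (np.int64(-68), np.int64
[... 6218 characters left out ...]
(161)), (np.int64(49), np.int64(169)), (np.int64(50), np.int64(171)), (np.int64(52), np.int64(170)), (np.int64(53), np.int64(171)), (np.int64(56), np.int64(157)), (np.int64(58), np.int64(160)), (np.int64(59), np.int64(158)), (np.int64(61), np.int64(157)), (np.int64(66), np.int64(138)), (np.int64(71), np.int64(138)), (np.int64(73), np.int64(141)), (np.int64(75), np.int64(139)), (np.int64(78), np.int64(136)), (np.int64(80), np.int64(138)), (np.int64(81), np.int64(141)), (np.int64(84), np.int64(140)), (np.int64(87), np.int64(139)), (np.int64(89), np.int64(142)), (np.int64(92), np.int64(138)), (np.int64(95), np.int64(142)), (np.int64(98), np.int64(136))]
top mat 846 X [-8.4 56.5] Y [-55.9  47.9]
```

View pics/s8.png

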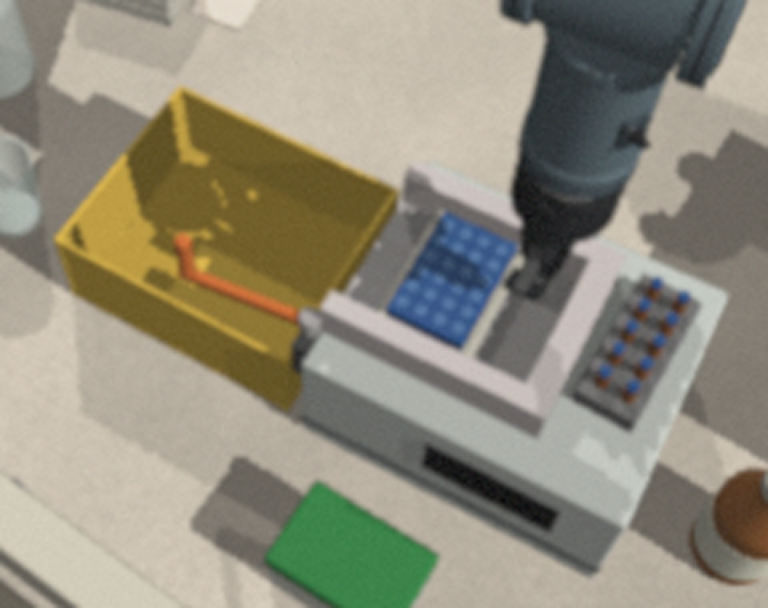

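The fingers hover over the open floor at (530,285), with the gap spanning X -76 to -24. I'll descend there.

Emit:
apply_moves([
  {"x": 0.0, "y": 0.0, "z": 0.01, "roll": 0.0, "claw": 1},
  {"x": 0.0, "y": 0.0, "z": 0.025, "roll": 0.0, "claw": 1},
  {"x": 0.0, "y": 0.0, "z": 0.04, "roll": 0.0, "claw": 1},
  {"x": 0.0, "y": 0.0, "z": 0.05, "roll": 0.0, "claw": 1},
  {"x": 0.0, "y": 0.0, "z": 0.057, "roll": 0.0, "claw": 1},
  {"x": 0.0, "y": 0.0, "z": 0.061, "roll": 0.0, "claw": 1},
  {"x": 0.0, "y": 0.0, "z": 0.062, "roll": 0.0, "claw": 1},
  {"x": 0.0, "y": 0.0, "z": 0.062, "roll": 0.0, "claw": 1},
])

```text
clock: 14.65
ee_pos: [552.8, 193.6, 167.1]
ee_rot: [3.141, -0.0, 1.67]
wrist_force: [0.9, 0.6, 1.2]
opening: -0.2
```

```bash
python3 - <<'E'
from h import *
c=snap('s9.png');st()
E
```

```text
14.7 mod [-49.4   0.3] z 167.28 F [ 0.62  0.27 -0.15] Fmod -0.2 0.64 T [-0.01 -0.02  0.01]
```

View pics/s9.png

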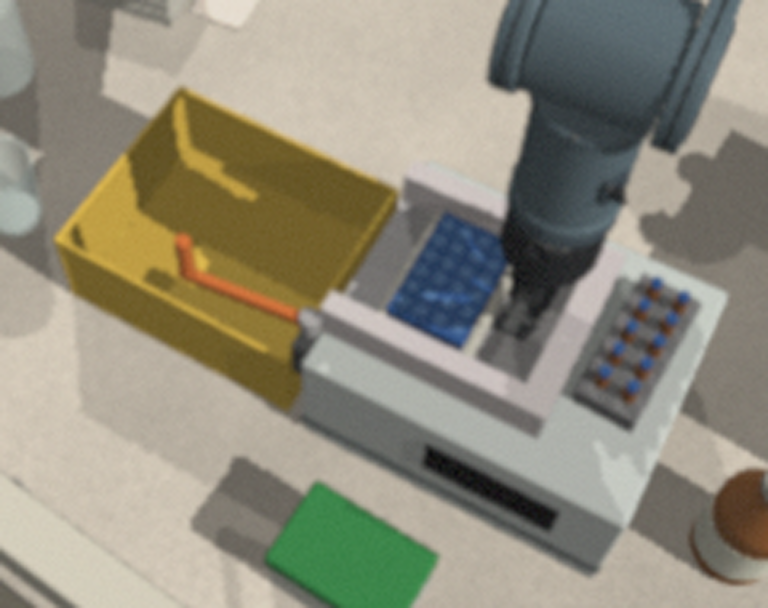

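The fingers stand in the gap behind the plate with no contact. I'll start pushing slowly.

Emit:
apply_moves([
  {"x": -0.002, "y": 0.0, "z": 0.0, "roll": 0.0, "claw": 1},
  {"x": -0.005, "y": 0.0, "z": 0.0, "roll": 0.0, "claw": 1},
  {"x": -0.0075, "y": 0.0, "z": 0.0, "roll": 0.0, "claw": 1},
  {"x": -0.0095, "y": 0.0, "z": 0.0, "roll": 0.0, "claw": 1},
  {"x": -0.011, "y": 0.0, "z": 0.0, "roll": 0.0, "claw": 1},
  {"x": -0.0125, "y": 0.0, "z": 0.0, "roll": 0.0, "claw": 1},
  {"x": -0.014, "y": 0.0, "z": 0.0, "roll": 0.0, "claw": 1},
  {"x": -0.0155, "y": 0.0, "z": 0.0, "roll": 0.0, "claw": 1},
  {"x": -0.017, "y": 0.0, "z": 0.0, "roll": 0.0, "claw": 1},
  {"x": -0.0185, "y": 0.0, "z": 0.0, "roll": 0.0, "claw": 1},
])

```text
clock: 15.7
ee_pos: [554.3, 175.2, 166.8]
ee_rot: [3.142, -0.0, 1.67]
wrist_force: [-0.0, 1.1, -1.3]
opening: -0.0
```

Emit:
apply_moves([
  {"x": -0.0015, "y": 0.0, "z": 0.0, "roll": 0.0, "claw": 1},
  {"x": -0.003, "y": 0.0, "z": 0.0, "roll": 0.0, "claw": 1},
  {"x": -0.005, "y": 0.0, "z": 0.0, "roll": 0.0, "claw": 1},
  {"x": -0.0075, "y": 0.0, "z": 0.0, "roll": 0.0, "claw": 1},
  {"x": -0.01, "y": 0.0, "z": 0.0, "roll": 0.0, "claw": 1},
  {"x": -0.0125, "y": 0.0, "z": 0.0, "roll": 0.0, "claw": 1},
  {"x": -0.015, "y": 0.0, "z": 0.0, "roll": 0.0, "claw": 1},
  {"x": -0.0175, "y": 0.0, "z": 0.0, "roll": 0.0, "claw": 1},
  {"x": -0.02, "y": 0.0, "z": 0.0, "roll": 0.0, "claw": 1},
  {"x": -0.0225, "y": 0.0, "z": 0.0, "roll": 0.0, "claw": 1},
])

```text
clock: 16.7
ee_pos: [556.5, 152.5, 166.8]
ee_rot: [-3.141, 0.0, 1.67]
wrist_force: [-0.5, 1.0, -0.5]
opening: -0.3
```

```bash
python3 - <<'E'
from h import *
st();c=snap('s10.png');plate(c,'scene');st()
E
```

```text
16.7 mod [-8.2 -0.1] z 166.78 F [-0.52  0.97 -0.5 ] Fmod -1.02 -0.43 T [0.15 0.03 0.02]
scene mat 732 X [ 9.7 72.7] Y [-47.3  57.2]
16.75 mod [-7.8 -0. ] z 166.81 F [0.64 0.29 0.65] Fmod -0.22 0.67 T [ 0.08  0.01 -0.02]
```

View pics/s10.png

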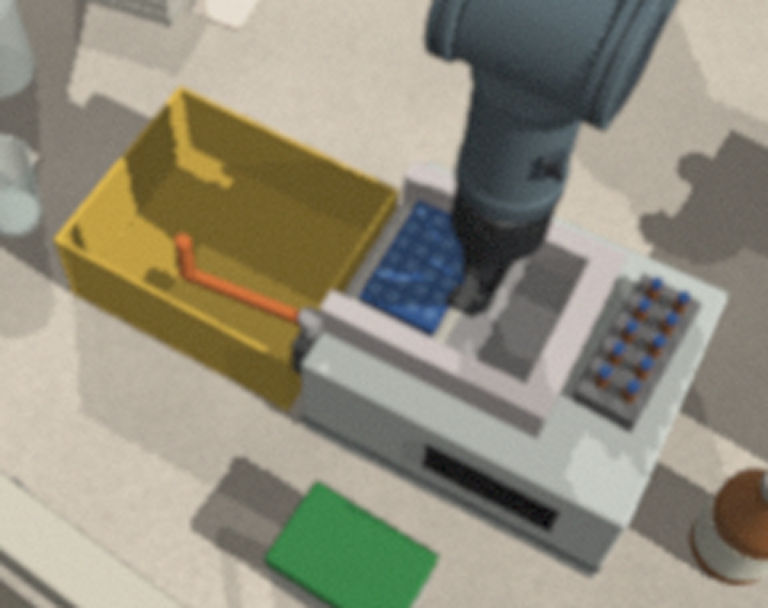

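It is pushing smoothly at about 1 N, and the mat spans X 10 to 73. I'll continue.

Emit:
apply_moves([
  {"x": -0.003, "y": 0.0, "z": 0.0, "roll": 0.0, "claw": 1},
  {"x": -0.006, "y": 0.0, "z": 0.0, "roll": 0.0, "claw": 1},
  {"x": -0.01, "y": 0.0, "z": 0.0, "roll": 0.0, "claw": 1},
  {"x": -0.014, "y": 0.0, "z": 0.0, "roll": 0.0, "claw": 1},
  {"x": -0.018, "y": 0.0, "z": 0.0, "roll": 0.0, "claw": 1},
  {"x": -0.022, "y": 0.0, "z": 0.0, "roll": 0.0, "claw": 1},
  {"x": -0.026, "y": 0.0, "z": 0.0, "roll": 0.0, "claw": 1},
  {"x": -0.03, "y": 0.0, "z": 0.0, "roll": 0.0, "claw": 1},
  {"x": -0.033, "y": 0.0, "z": 0.0, "roll": 0.0, "claw": 1},
  {"x": -0.035, "y": 0.0, "z": 0.0, "roll": 0.0, "claw": 1},
])

```text
clock: 17.75
ee_pos: [560.0, 117.6, 166.8]
ee_rot: [3.142, -0.0, 1.67]
wrist_force: [-0.7, 1.0, -0.3]
opening: 0.3
```

```bash
python3 - <<'E'
from h import *
st();c=snap('s11.png');plate(c,'scene');st()
E
```

```text
17.75 mod [27. -0.] z 166.81 F [-0.68  1.05 -0.34] Fmod -1.11 -0.57 T [ 0.15 -0.02  0.04]
scene mat 685 X [ 44.3 107.5] Y [-45.9  57.2]
17.8 mod [27.2 -0.1] z 166.81 F [-0.19 -0.4   0.25] Fmod 0.38 -0.23 T [-0.01  0.01  0.  ]
```

View pics/s11.png

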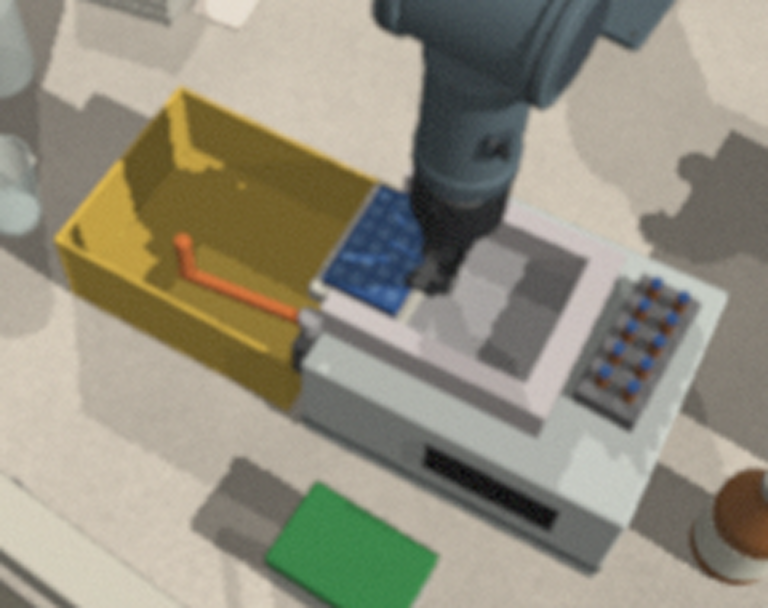

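The plate overhangs the edge by about 24 mm, evenly and clear of the gate hub, with its front edge from (325,285) to (380,190). One continuous push should take it off.

Emit:
apply_moves([
  {"x": -0.003, "y": 0.0, "z": 0.0, "roll": 0.0, "claw": 1},
  {"x": -0.007, "y": 0.0, "z": 0.0, "roll": 0.0, "claw": 1},
  {"x": -0.013, "y": 0.0, "z": 0.0, "roll": 0.0, "claw": 1},
  {"x": -0.021, "y": 0.0, "z": 0.0, "roll": 0.0, "claw": 1},
  {"x": -0.03, "y": 0.0, "z": 0.0, "roll": 0.0, "claw": 1},
  {"x": -0.04, "y": 0.0, "z": 0.0, "roll": 0.0, "claw": 1},
  {"x": -0.05, "y": 0.0, "z": 0.0, "roll": 0.0, "claw": 1},
  {"x": -0.06, "y": 0.0, "z": 0.0, "roll": 0.0, "claw": 1},
  {"x": -0.069, "y": 0.0, "z": 0.0, "roll": 0.0, "claw": 1},
  {"x": -0.075, "y": 0.0, "z": 0.0, "roll": 0.0, "claw": 1},
])

```text
clock: 18.8
ee_pos: [567.5, 42.1, 166.8]
ee_rot: [-3.142, 0.0, 1.669]
wrist_force: [0.4, -0.4, -1.2]
opening: 0.0
```

```bash
python3 - <<'E'
from h import *
st();c=snap('s12.png');st()
E
```

```text
18.8 mod [ 1.028e+02 -1.000e-01] z 166.79 F [ 0.36 -0.36 -1.19] Fmod 0.39 0.33 T [-0.03  0.03 -0.04]
18.85 mod [103.4   0. ] z 166.8 F [-0.97 -0.14  0.2 ] Fmod 0.04 -0.98 T [-0.03 -0.02 -0.02]
```

View pics/s12.png

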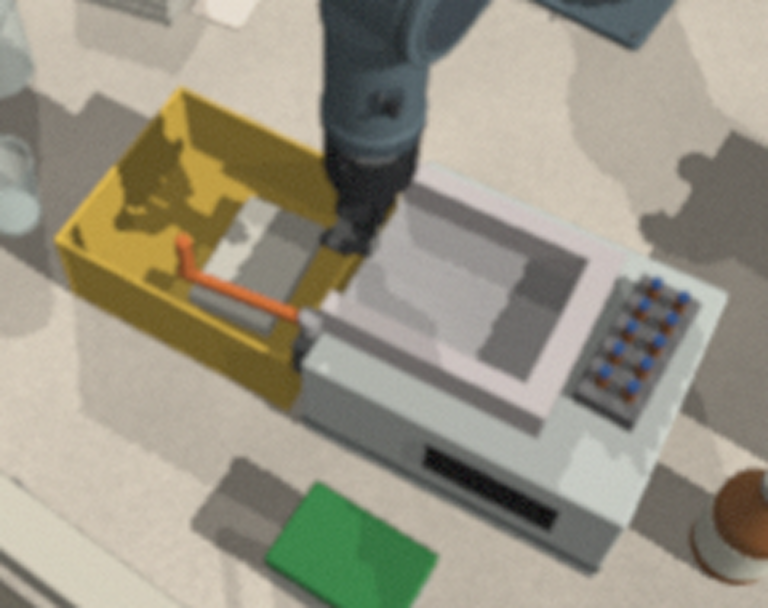

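The plate is in the bin, upside down, at about (260,250) in the zoom. I'll raise the arm clear and check.

Emit:
apply_moves([
  {"x": 0.0, "y": 0.0, "z": -0.01, "roll": 0.0, "claw": 1},
  {"x": 0.0, "y": 0.0, "z": -0.03, "roll": 0.0, "claw": 1},
  {"x": 0.01, "y": 0.0, "z": -0.06, "roll": 0.0, "claw": 1},
  {"x": 0.03, "y": -0.02, "z": -0.1, "roll": 0.0, "claw": 1},
  {"x": 0.04, "y": -0.05, "z": -0.13, "roll": 0.0, "claw": 1},
  {"x": 0.04, "y": -0.08, "z": -0.15, "roll": 0.0, "claw": 1},
  {"x": 0.04, "y": -0.1, "z": -0.16, "roll": 0.0, "claw": 1},
  {"x": 0.04, "y": -0.11, "z": -0.16, "roll": 0.0, "claw": 1},
  {"x": 0.04, "y": -0.11, "z": -0.16, "roll": 0.0, "claw": 1},
  {"x": 0.04, "y": -0.11, "z": -0.16, "roll": 0.0, "claw": 1},
])

```text
clock: 19.85
ee_pos: [454.3, 72.3, 326.3]
ee_rot: [-3.141, -0.0, 1.67]
wrist_force: [0.6, -0.6, -1.0]
opening: 0.0
```

```bash
python3 - <<'E'
from h import *
c=cam('scene');save(c,'s13.png');t=cam('top');save(t,'t13.png');st()
for n,c,z in (('scene',c,'scene0.npz'),('top',t,'top0.npz')):
    im=c['pixels'];hsv=cv2.cvtColor(im,cv2.COLOR_BGR2HSV);P=cloud(c);q=mod(P);Z=P[...,2]
    m=(hsv[...,0]<14)&(hsv[...,1]>170)&(hsv[...,2]>90)&(Z>145)&(Z<165)&(q[...,0]>100)&(q[...,0]<260)&(abs(q[...,1])<130)
    k=q[m]; print(n,'gate',len(k),1.571+np.arctan(np.polyfit(k[:,0],k[:,1],1)[0]))
    y=(hsv[...,0]>18)&(hsv[...,0]<32)&(hsv[...,1]>150)&(Z>98)&(Z<112)&(q[...,0]<400); y[:140]=0
    print(' bin rim',cv2.minAreaRect(P[y][:,:2].astype(np.float32)))
    w=(hsv[...,1]<70)&(Z>10)&(Z<60)&(q[...,0]>115)&(q[...,0]<360)&(abs(q[...,1])<100); k=q[w]; print(' plate in bin',len(k),np.percentile(k,[2,98],axis=0).round(),np.percentile(Z[w],[5,50,95]).round(1))
E
```

```text
19.95 mod [  61.7 -109.5] z 325.89 F [-0.11 -0.55  0.33] Fmod 0.53 -0.17 T [-0.03  0.03  0.02]
scene gate 87 1.6747227380258356
 bin rim ((589.5624389648438, -94.44160461425781), (208.98486328125, 251.4376983642578), 4.970826625823975)
 plate in bin 870 [[172. -59.]
 [255.  65.]] [30.9 35.9 39.1]
top gate 66 1.660007444034075
 bin rim ((567.6190795898438, 91.49044799804688), (210.16445922851562, 629.388916015625), 4.889488697052002)
 plate in bin 1018 [[177. -61.]
 [257.  59.]] [33.5 38.5 43.3]
```

View pics/s13.png

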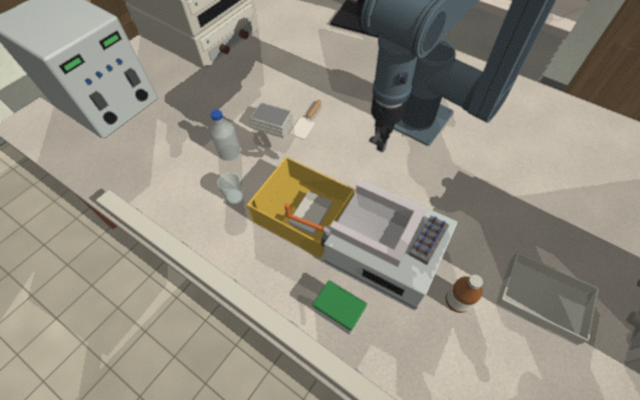

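View pics/t13.png

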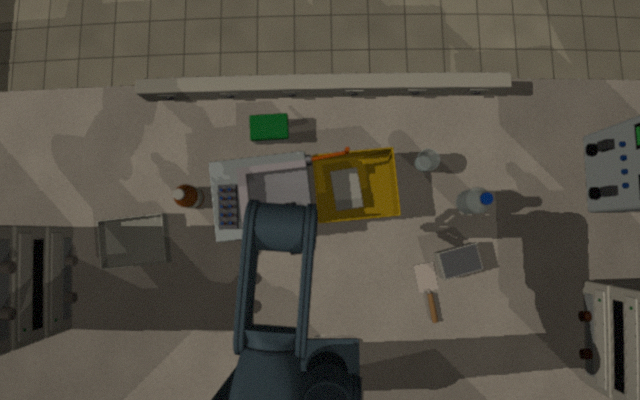

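The plate lies flat in the bin, at (315,210) in the scene view and (345,187) in the top view. The gate is open, the other objects stand where they were, and the arm is clear. Handing in.

```bash
python3 - <<'E'
from h import *
st(); print(env.close_job())
E
```

```text
19.95 mod [  61.7 -109.5] z 325.89 F [-0.11 -0.55  0.33] Fmod 0.53 -0.17 T [-0.03  0.03  0.02]
the job is handed in; nothing more can be done
None
```

I cleared the plate into the yellow waste bin and left the gate open; the job was handed in at about 20 s of the 72 s allowed.

**What I did**
- **Gate:** I swung it from about 0.16 to about 1.67 rad.
- **Draw:** I drew the plate 50 mm along the channel with about 5 N of press and 3 N of drag on the mat.
- **Push:** I pushed it from behind at about 1 N until it dropped off the edge.

**Last checks**
- **Gate:** the angle reads 1.67 rad in the scene view and 1.66 in the top view.
- **Plate:** both views show it upside down inside the bin, at about module x 172–257 and y -60 to +62. Its upper face is about 36–38 mm above the table, so with the mat underneath it lies flat on the bin floor.
- **Bin:** its rim fit in the scene view is within 1 mm of the start.
- **Other objects:** by eye, everything else stands where it was.
- **Arm:** it was clear of everything, with no force at the wrist beyond noise.

**What disagreed or went wrong**
- **Top-view bin fit:** the final one failed because it picked up other pixels, so the bin check rests on the scene view and the picture.
- **Camera offset:** the two cameras differ by up to about 5 mm sideways and 2 mm in height. I used the average.
- **Gate force:** late in the swing the fingertips pressed on the knob along the arm with about 29 N, then were backed off.
- **Refused call:** one move call was refused, apparently because its rows left out `roll`. The arm did not move, and I repeated it with every field.

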